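# Put the finger plane away and secure the case

### The arm

A 6-joint arm with a two-finger parallel gripper is mounted at the origin on the work surface. World frame = base frame: x ahead of the robot, y to its left, z up, the work surface at z = 0. Lengths are in mm, angles in rad, forces in N, time in s.
With the tool pointing down it reaches from about 350 to 875 mm from the base axis. Payload 4.2 kg.
Tool frame: the origin (TCP) lies midway between the tips of the shut fingers; the grasp point (between the pads) lies 19 mm behind it; z points along the fingers, y is the direction in which the jaws open and shut (so a half turn about z gives the same grasp; the last joint's range is limited). The gripper opens to 85 mm and grips with 20 to 120 N. Pads are 22 mm wide; open, the fingers measure 114 mm over their backs; the gripper's body (76 mm by 85 mm) begins 54 mm behind the grasp point. The pads swing forward as they close: fully open they stand 13 mm farther back than shut.
Start: joints at [1.502, 0.385, 0.008, 0, -1.194, -0.259], TCP at [201.193, 591.71, 231.312] pointing down, gripper open.
Joint ranges: [-3.14, 3.14], [-1.21, 2.06], [-1.07, 1.41], [-3.16, 2.05], [-2.99, -0.16], [-3.1, 3.1]. Speed limits (rad/s): [2.79, 2.79, 3.14, 3.14, 3.14, 3.14].

### API

Orientations are given as a unit quaternion [x, y, z, w].
In Python, from bench import read_state, get_image, job_done, search_frame, regions_of gives the robot as it stands.
- The arm moves only by the tool servo_tool, never from a script. Its arguments are lists of equal length, an entry for each row: "turn": the turn, a rotation vector about the world's x, y, z in rad, a list of three; "dp": the shift along the world's x, y, z in m, a list of three; "fingers": the finger opening in m, from 0 to 0.0854. In form: {"turn": [[rx, ry, rz], ...], "dp": [[tx, ty, tz], ...], "fingers": [fingers, ...]}. A call has exactly 5 rows; each row shifts and turns the pose as measured when the row begins; what a row does not reach is not made up. A row lasts 1/8 s, in which the tool goes at most 62.5 mm and 10.7 degrees, less where a joint would pass 70% of its speed; a pose out of reach is approached as far as the arm can. A call is refused whole if a number of a shift passes 0.0625 or a number of a turn 0.188, either way. A call with a gripper value outside its range is refused whole. The fingers move at their own pace and stop on an object; the grip force is fixed at half the most. Time passes only in rows, so rows that do not move let the fingers close, or fill a call up. It gives the time, the measured TCP pose, the force and the opening at its end, in the units of the state.
- read_state(): the state, without advancing time (a new reading comes with each control period).
- get_image(name): name is "side" or "top"; returns a dict with "img" (400x640x3 uint8, red, green, blue), "vfov" (degrees; the focal length in pixels is half the picture's height over the tangent of half this angle, whatever the lens; pixels are square), "cx", "cy" (the principal point, pixels), "world_from_camera" (4x4, takes a point from camera to world coordinates). Camera axes: x right, y down, z forward; pixel columns grow to the right and rows downward; lengths in mm; the calibration is good to about 2 mm. A picture is of the moment at which its call begins. There is no depth.
- job_done(): hands the job in, once; it reports no verdict.
Trained networks look in the newest picture that a camera, given by its name, has taken for a name from the list of things; names that differ only in an ending like _2 or _b are one class to them, and where a whole thing is asked for, a point or a joint stands for the part that bears it (a point fixed in the world has none). Each returns a list of dicts, best first, with "score" (0 to 1); they miss things now and then, are a little off and sometimes report something else, mostly with a low value. They report only what shows in the picture. A call takes as long as a camera call. They do not tell look-alikes from the thing itself.
- search_frame(query, camera): "box" ([left, top, width, height] in pixels, round what is visible of it).
- regions_of(query, camera): "region" (400x640 bool, what is visible of it) and "box" ([left, top, width, height] in pixels, round what is visible of it).
The state is a dict: "clock": time; "joints": joint angles; "joint_vel": joint speeds; "joint_efforts": joint torques, N m; "position": TCP position; "ee_rot": TCP orientation; "contact_force": force on the tool from outside, world axes, zero at the start; "wrist_torque": the same for the moment, N m; "gripper_width": finger opening in mm.
Only numpy, scipy, OpenCV 4.12 (cv2) and the standard library are available. Lean on these libraries where they do the work, as an engineer would, in place of code of your own. Each camera call takes 0.05 s, during which the arm holds its last target. There are 200 camera calls.

### The job

Put the small brass plane away in the empty bay of the wooden case: set it down flat on its sole, without dropping it. Then swing the lid fully shut and, once it is down, turn the brass turnbutton square across the lid's edge to secure it. Leave the other plane in its bay and the jar, chisel and offcut where they are.

Things in the scene. Friction and masses are not known exactly. Their poses are not given: they have to be found in the camera images.
- plane_mid (a point): Centre (half-way up) of the small finger plane: steel sole, brass body, dark wood wedge on top. Loose on the bench, 66 long (own x), 22 wide (own y), 30 high (own z, up), about 200 g. Its straight brass flanks are 22 apart from 6 to 22 mm above the sole, the sole is just as wide; the whole flank can be gripped across own y.
- case: Fixed wooden case, 176 (x) by 186 (y); origin at the centre of its underside on the bench, z up. The lid is hinged on its rear (+x) side; its front (-x) is a solid ledge, x -88 to -56, top 56 above the bench. Side and rear walls 8 thick, tops 46 above the bench. A 6 mm divider at y = 0 (top at 42) parts two blue-floored bays; the +y bay is empty, the -y bay holds the larger plane.
- bay (a point): Centre of the empty bay's floor, 6 above the bench, at (12, 44) mm in the case's frame and with its axes. The bay is 136 (x) by 82 (y) and open at the top, 40 deep to the wall tops.
- lid (a joint): Light wooden lid, 142.5 from hinge to free edge, 186 wide, 10 thick. Angle in rad: 0 = fully shut (its top 56 above the bench, level with the ledge), 1.57 = upright, starts at 1.5 to 1.85. Stiff hinge (0.25 N m plus the lid's 200 g): it stays where it is left. Its outer face (the top when shut) is flat and may be pushed.
- lid_hinge (a point): Point on the lid's hinge axis, mid-width: (88, 0, 46) mm in the case's frame. The axis runs along the case's y. The lid's 10 mm thickness lies on the outer side of the axis (above it when shut; towards the case's +x when upright).
- lid_edge (a point): Middle of the lid's free edge face, half-way through its thickness, 142.5 from the hinge axis; it moves with the lid. With the lid shut it lies at (-54.5, 0, 51) mm in the case's frame.
- button (a joint): Brass turnbutton on the ledge: bar 80 long, 14 wide, 12 high, turning about a vertical pivot at its middle. Angle in rad, counter-clockwise from above: 0 = bar along the case's x, square across the lid's edge, its end 22 over the lid (secured); 1.57 = along the ledge, clear. Starts at 1.4 to 1.75, range -1.3 to 1.95, no stop at 0; friction (0.05 N m) holds it. While across, it blocks the lid.
- button_grip (a point): Centre of the thumb piece on the turnbutton's pivot axis, at (-72, 0, 79) mm in the case's frame. The thumb piece is 30 long (along the bar, own x), 14 wide, its top 12 above this point; the bar's underside is 22 below it and the ledge 23 below. Can be pinched across the 14 mm width.
- bigplane_mid (a point): Centre of the larger plane, wood body, 98 by 36 by 36 high, 400 g, lying in the -y bay of the case, to be left there.
- jar_mid (a point): Centre of a jar with a yellow label, 64 across, 75 high, to be left alone.
- chisel_mid (a point): Middle of a chisel lying on the bench, 200 long (own x), 22 high, to be left alone.
- offcut_mid (a point): Centre of a pale wooden offcut, 70 by 45 by 22 high, to be left alone.
Things that resemble listed ones, but are neither listed nor needed, are in the scene too. What is meant by the part that bears plane_mid is not purple or turquoise, and is the smaller of those in its own colour.

How it is judged (in metres and radians):
On the way, in this order (a step that is already met when the one before it is completed fails the run):
1. the small plane lies flat in the empty bay, let go (x of plane_mid in the frame of case between -0.056 and 0.08 m and y of plane_mid in the frame of case between 0.003 and 0.085 m and z of plane_mid in the frame of case below 0.027 m and angle between plane_mid's own z axis and vertical below 0.15 rad and contact force between the fingers and plane below 0.1 N), for 0.2 s.
2. the lid is fully shut, the turnbutton still clear of it (value of joint lid below 0.05 rad and value of joint button above 1 rad), for 0.1 s.
3. the turnbutton is turned square across the shut lid (value of joint lid below 0.05 rad and value of joint button between -0.25 and 0.25 rad), for 0.2 s.
At the end, for the whole second after the job is handed in: The small plane lies on its sole (within 0.15 rad of level) in the case's +y bay, the lid is shut (under 0.05 rad) and the turnbutton lies across the lid's edge within 0.25 rad of square, at rest (all of step 3 and x of plane_mid in the frame of case between -0.056 and 0.08 m and y of plane_mid in the frame of case between 0.003 and 0.085 m and z of plane_mid in the frame of case below 0.027 m and angle between plane_mid's own z axis and vertical below 0.15 rad and velocity of joint button between -0.05 and 0.05 rad/s); the robot touches nothing.
It fails at once if the small plane was dropped (untouched in the air with its centre over 50 mm above the bench) (height (world z) of plane_mid above 0.05 m and contact force between anything else and plane below 0.02 N).
It fails at once if the larger plane was moved by more than 25 mm (distance of bigplane_mid from where it was at the start of the episode above 0.025 m).
It fails at once if the jar was moved by more than 25 mm (distance of jar_mid from where it was at the start of the episode above 0.025 m).
It fails at once if the chisel was moved by more than 25 mm (distance of chisel_mid from where it was at the start of the episode above 0.025 m).
It fails at once if the offcut was moved by more than 25 mm (distance of offcut_mid from where it was at the start of the episode above 0.025 m).
It also fails if it takes over 64 s, if anything falls off the work surface, if the arm or the gripper's body presses on something with over 40 N, if the wrist force passes 120 N, or if a joint passes its speed limit or range.

## Working session

There is one attempt and no reset: what is moved stays moved. The work goes in short steps, Python scripts to look and compute and a tool call to move; the robot and the scene stay as the last step left them, time stands still between calls to the robot, and variables do not carry over. Pictures are saved under pics/ and viewed, about 8 in all and at most 12, crops included, and the job is handed in when it is done.

Besides the shell and the picture viewer there is one more tool, called after "Emit:" as a command line: name --argument value ..., lists and objects as JSON in quotes. servo_tool: Moves the arm, as the interface text tells. Its arguments: {"type":"object","properties":{"turn":{"type":"array","items":{"type":"array","items":{"type":"number"}}},"dp":{"type":"array","items":{"type":"array","items":{"type":"number"}}},"fingers":{"type":"array","items":{"type":"number"}}},"required":["turn","dp","fingers"]}

```bash
mkdir -p pics; ls; cat > h.py <<'E'
import numpy as np, cv2
from bench import *
def cam(name):
    d=get_image(name); 
    h=d['img'].shape[0]; d['f']=h/2/np.tan(np.radians(d['vfov'])/2); d['T']=np.array(d['world_from_camera']); return d
def ray(d,u,v,z):
    "pixel -> world point on plane z"
    r=d['T'][:3,:3]@np.array([(u-d['cx'])/d['f'],(v-d['cy'])/d['f'],1]); o=d['T'][:3,3]
    return o+r*(z-o[2])/r[2]
def proj(d,p):
    q=np.linalg.inv(d['T'])@np.append(p,1); return np.array([d['cx']+d['f']*q[0]/q[2],d['cy']+d['f']*q[1]/q[2]])
def save(d,name,box=None,s=1):
    im=d['img'][:,:,::-1]
    if box: x,y,w,h=box; im=im[y:y+h,x:x+w]
    cv2.imwrite('pics/'+name,cv2.resize(im,None,fx=s,fy=s,interpolation=cv2.INTER_CUBIC))
E
python3 - <<'E'
from h import *
for c in ['top','side']:
    d=cam(c); save(d,c+'0.png',None,1.25); print(c,d['f'],d['cx'],d['cy'],d['T'].round(3).tolist())
    for n in ['plane_mid','case','lid','button','bigplane_mid','jar_mid','chisel_mid','offcut_mid']:
        print(n,[(round(r['score'],2),np.round(r['box']).tolist()) for r in search_frame(n,c)[:4]])
print(read_state())
E
```

```text
pics
top 479.0325202083638 314.7108975404186 195.66425704626042 [[0.01, -0.994, 0.108, 429.841], [-0.999, -0.014, -0.029, -10.14], [0.03, -0.107, -0.994, 1267.804], [0.0, 0.0, 0.0, 1.0]]
plane_mid [(0.95, [419.0, 230.0, 22.0, 37.0]), (0.76, [333.0, 215.0, 21.0, 35.0]), (0.66, [377.0, 228.0, 23.0, 24.0]), (0.55, [386.0, 265.0, 20.0, 25.0])]
case [(0.8, [183.0, 174.0, 106.0, 88.0])]
lid [(0.58, [184.0, 183.0, 40.0, 80.0]), (0.17, [304.0, 108.0, 23.0, 31.0])]
button [(0.74, [271.0, 197.0, 9.0, 26.0]), (0.33, [221.0, 196.0, 42.0, 18.0]), (0.17, [387.0, 112.0, 30.0, 32.0])]
bigplane_mid [(0.81, [221.0, 194.0, 41.0, 18.0])]
jar_mid [(0.76, [386.0, 112.0, 32.0, 34.0])]
chisel_mid [(0.68, [328.0, 149.0, 74.0, 22.0])]
offcut_mid [(0.63, [304.0, 108.0, 21.0, 30.0])]
side 386.75712749726245 317.4498473270221 201.756465646931 [[0.659, -0.388, 0.645, -2.627], [-0.752, -0.326, 0.572, -553.564], [-0.012, -0.862, -0.507, 523.31], [0.0, 0.0, 0.0, 1.0]]
plane_mid [(0.92, [373.0, 303.0, 53.0, 39.0]), (0.7, [291.0, 242.0, 44.0, 34.0]), (0.69, [344.0, 273.0, 19.0, 31.0]), (0.63, [318.0, 305.0, 19.0, 34.0
[... 418 characters left out ...]
': array([ 1.50164266e+00,  3.84648685e-01,  7.90785613e-03, -6.09895095e-06,
       -1.19395290e+00, -2.58581896e-01]), 'joint_vel': array([-1.67128099e-03, -2.10271786e-03,  6.22776456e-04,  2.63275021e-03,
        1.65242777e-05, -1.12756331e-03]), 'joint_efforts': array([-5.55508559e-04, -3.92073834e+01,  1.88618767e+01,  4.19060379e+00,
       -3.19889441e-04,  6.97980553e-07]), 'position': array([201.16697223, 591.73215955, 231.34525744]), 'ee_rot': array([ 9.86603509e-01, -1.63136490e-01, -7.67445644e-06, -5.08023134e-05]), 'contact_force': array([-0.09685911, -0.10334236,  0.35470907]), 'wrist_torque': array([-0.05050067,  0.01164969,  0.00372215]), 'gripper_width': 85.1530336913761}
```

```bash
python3 - <<'E'
from h import *
a=cv2.imread('pics/top0.png'); 
d=cam('top'); save(d,'topc.png',(170,95,290,205),2.7)
d=cam('side'); save(d,'sidec.png',(160,110,300,240),2.4)
E
```

```text
(no output)
```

View pics/topc.png

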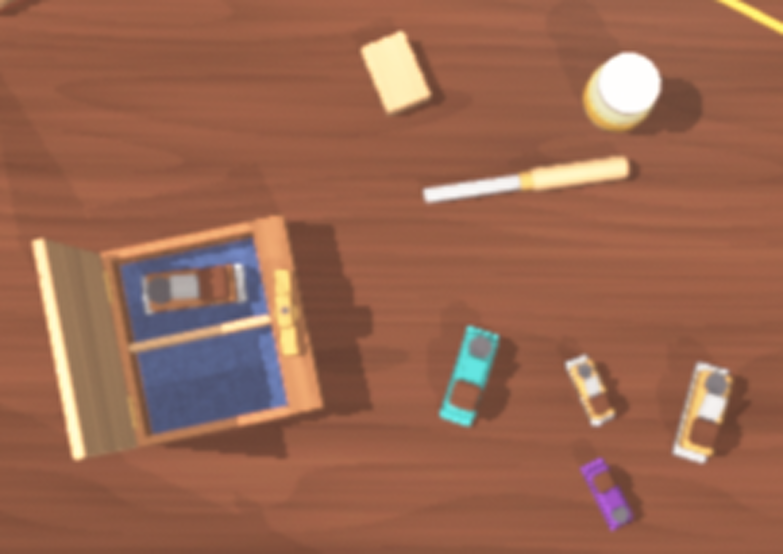

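View pics/sidec.png

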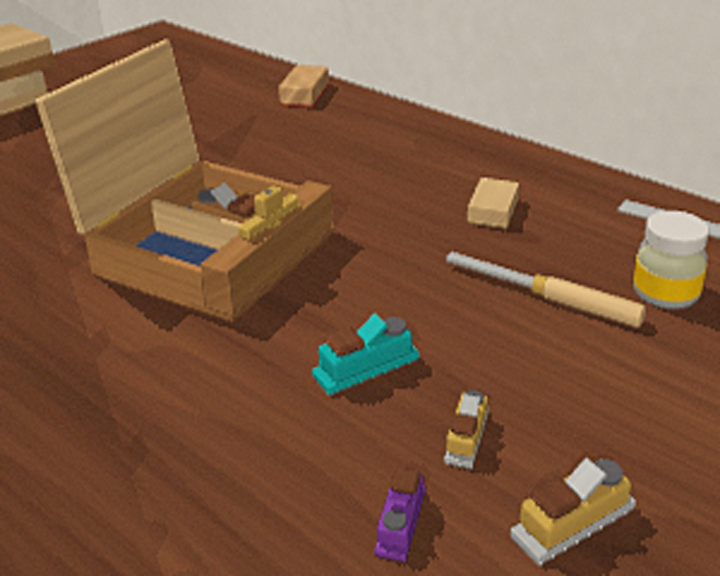

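```bash
cat >> h.py <<'E'
def C(x,y,th): 
    c,s=np.cos(th),np.sin(th); return lambda p:np.array([x+c*p[0]-s*p[1],y+s*p[0]+c*p[1],p[2]])
E
python3 - <<'E'
from h import *
from scipy.optimize import least_squares
d=cam('top'); 
for r in regions_of('plane_mid','top'):
    m=r['region'].astype(np.uint8); u,v=np.array(r['box'][:2])+np.array(r['box'][2:])/2
    col=d['img'][r['region']].mean(0)
    P=np.array([ray(d,x,y,15)[:2] for y,x in np.argwhere(m)],np.float32)
    print(r['score'],np.round(r['box']),col.round(),cv2.minAreaRect(P),P.mean(0))
a=ray(d,170+278/2.7,95+216/2.7,56); b=ray(d,170+321/2.7,95+408/2.7,56); print(a,b,np.linalg.norm(a-b))
k=[ray(d,170+e[0]/2.7,95+e[1]/2.7,56) for e in [(250,220),(290,418)]];print(k)
# case yaw from a->b (case +y)
v=(b-a); th=np.arctan2(v[1],v[0])-np.pi/2; 
mid=(a+b)/2; o=mid+88*np.array([np.cos(th),np.sin(th),0]); print('case',o,th)
s=cam('side')
# refine w/ side: corner ledge pixel picks
top=[((-88,-93,56),(278,216)),((-88,93,56),(321,408)),((-56,0,42),(270,320)),((80,0,42),(133,348))]
side=[((-88,-93,56),(331,187)),((-88,93,56),(236,268)),((-88,93,0),(236,317)),((-56,93,56),(203,263)),((88,93,0),(93,276))]
obs=[(d,p,(170+q[0]/2.7,95+q[1]/2.7)) for p,q in top]+[(s,p,(160+q[0]/2.4,110+q[1]/2.4)) for p,q in side]
f=lambda t:np.concatenate([proj(D,C(*t)(p))-q for D,p,q in obs])
r=least_squares(f,[o[0],o[1],th],x_scale=[1,1,.01],loss='soft_l1'); print(r.x,f(r.x).reshape(-1,2).round(1).tolist())
ca=C(*r.x)
# lid angle overlay
for nm,D in (('top',d),('side',s)):
    im=cv2.resize(D['img'][:,:,::-1],None,fx=2.4,fy=2.4,interpolation=cv2.INTER_CUBIC)
    L=lambda p,q,c:cv2.line(im,*[tuple(int(x) for x in (proj(D,ca(z))+.5)*2.4) for z in (p,q)],c,1)
    for x1,y1,x2,y2,z in [(-88,-93,-88,93,56),(-56,-93,-56,93,56),(-88,-93,-56,-93,56),(-88,93,-56,93,56),(-56,0,80,0,42),(-56,93,88,93,46),(-56,-93,88,-93,46),(-88,93,88,93,0),(-88,-93,-88,93,0),(-56,3,-56,85,6),(80,3,80,85,6)]:
        L((x1,y1,z),(x2,y2,z),(0,255,0))
    for al,c in ((1.5,(255,0,0)),(1.675,(0,0,255)),(1.85,(255,0,255))):
        e=(88-142.5*np.cos(al),46+142.5*np.sin(al)); L((e[0],-93,e[1]),(e[0],93,e[1]),c); L((88,93,46),(e[0],93,e[1]),c)
    X,Y,W,H=(170,150,150,130) if nm=='top' else (160,110,150,140)
    cv2.imwrite(f'pics/ov_{nm}.png',im[int(Y*2.4):int((Y+H)*2.4),int(X*2.4):int((X+W)*2.4)])
A=cv2.imread('pics/ov_top.png');B=cv2.imread('pics/ov_side.png');h=max(A.shape[0],B.shape[0])
cv2.imwrite('pics/ov.png',np.hstack([cv2.copyMakeBorder(q,0,h-q.shape[0],0,0,0) for q in (A,B)]))
for r in regions_of('button','top')[:2]:
    P=np.array([ray(d,x,y,68)[:2] for y,x in np.argwhere(r['region'])],np.float32); print('button',r['box'],P.mean(0),cv2.minAreaRect(P))
print('pivot',ca((-72,0,79)))
E
```

```text
0.97 [420. 230.  23.  35.] [198. 167. 137.] ((433.6200256347656, -349.90155029296875), (37.59065246582031, 91.71668243408203), 74.37265014648438) [ 433.97214 -349.66238]
0.75 [380. 230.  16.  19.] [198. 164. 131.] ((455.123046875, -240.4207000732422), (61.69654083251953, 25.7038516998291), 23.230167388916016) [ 455.0019  -240.21182]
0.6 [332. 215.  20.  37.] [115. 165. 156.] ((466.18829345703125, -122.52791595458984), (33.08833312988281, 90.19623565673828), 71.83146667480469) [ 466.5397  -122.20758]
[612.79246403  61.73748245  56.        ] [432.85008981  18.24694502  56.        ] 185.12343148742676
[array([608.58364491,  88.02718623,  56.        ]), array([423.30837972,  46.86947946,  56.        ])]
case [502.14767951 125.52935403  56.        ] -4.475245264547196
[504.65630775 123.1666342   -4.46811004] [[0.6, -1.3], [1.2, -1.1], [-0.2, -1.1], [-1.8, 0.7], [0.3, -0.8], [-2.2, 1.7], [0.1, 2.0], [-0.4, 0.3], [-0.1, -0.2]]
button [267.8, 195.7, 13.4, 28.5] [522.39453  53.78176] ((521.4923095703125, 53.86747360229492), (78.82581329345703, 15.306656837463379), 7.042913436889648)
pivot [522.0699927   53.30417234  79.        ]
```

View pics/ov.png

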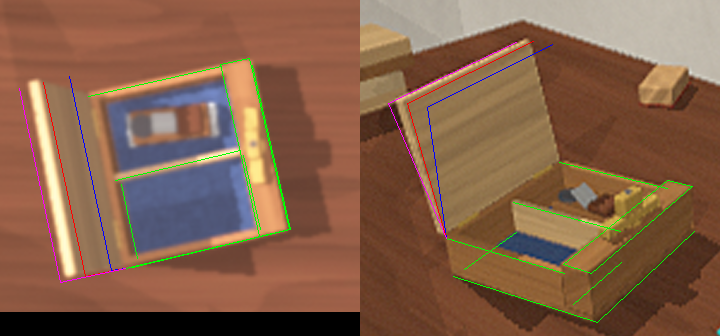

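Emit:
servo_tool --turn '[[0,0,-0.18],[0,0,-0.18],[0,0,-0.18],[0,0,-0.18],[0,0,-0.18]]' --dp '[[0.03,-0.06,0],[0.03,-0.06,0],[0.03,-0.06,0],[0.03,-0.06,0],[0.03,-0.06,0]]' --fingers '[0.05,0.05,0.05,0.05,0.05]'

```text
clock: 1.82
position: [341.1, 310.2, 230.5]
ee_rot: [0.811, -0.585, 0.001, -0.001]
contact_force: [2.1, 0.6, 0.1]
gripper_width: 50.2
```

Emit:
servo_tool --turn '[[0,0,-0.18],[0,0,-0.18],[0,0,-0.18],[0,0,-0.18],[0,0,-0.18]]' --dp '[[0.022,-0.06,0],[0.022,-0.06,0],[0.022,-0.06,0],[0.015,-0.06,0],[0.015,-0.06,0]]' --fingers '[0.05,0.05,0.05,0.05,0.05]'

```text
clock: 2.45
position: [435.7, 12.7, 232.9]
ee_rot: [-0.464, 0.886, -0.002, 0.004]
contact_force: [0.7, -0.0, 0.5]
gripper_width: 50.1
```

Emit:
servo_tool --turn '[[0,0,-0.15],[0,0,-0.15],[0,0,-0.15],[0,0,-0.1],[0,0,-0.04]]' --dp '[[0.004,-0.055,0],[0.004,-0.055,0],[0.004,-0.055,-0.03],[0.004,-0.055,-0.04],[0,-0.02,-0.03]]' --fingers '[0.05,0.05,0.05,0.05,0.05]'

```text
clock: 3.08
position: [454.1, -231.1, 139.3]
ee_rot: [-0.174, 0.985, -0.006, 0.009]
contact_force: [0.5, -0.5, -0.0]
gripper_width: 50.2
```

```bash
python3 - <<'E'
from h import *
s=cam('side'); d=cam('top'); st=read_state(); print(st['position'],st['ee_rot'])
A=d['img'][190:310,320:460,::-1];B=s['img'][200:350,260:430,::-1]
A=cv2.resize(A,None,fx=2.6,fy=2.6,interpolation=2);B=cv2.resize(B,None,fx=2.6,fy=2.6,interpolation=2)
h=max(len(A),len(B)); cv2.imwrite('pics/p1.png',np.hstack([cv2.copyMakeBorder(q,0,h-len(q),0,0,0) for q in (A,B)]))
from scipy.optimize import least_squares
r=[x for x in regions_of('plane_mid','side')]
for x in r: print(x['score'],np.round(x['box']),s['img'][x['region']].mean(0).round())
# predicted projection of small plane in side view
ca=C(455,-240.3,0.405)
P=np.array([proj(s,ca((x,y,z))) for x in(-33,33) for y in(-11,11) for z in(0,30)]);print(P.min(0),P.max(0))
E
```

```text
[ 451.73948652 -230.0393293   137.0648917 ] [-0.17424186  0.98467589 -0.00440789  0.00580835]
0.97 [344. 272.  22.  33.] [151. 127.  91.]
0.79 [372. 303.  53.  37.] [145. 122.  85.]
0.77 [318. 304.  19.  36.] [106.  60. 106.]
0.73 [290. 238.  46.  36.] [ 43. 131. 121.]
[345.03564231 267.34925638] [364.99130154 304.79809985]
```

View pics/p1.png

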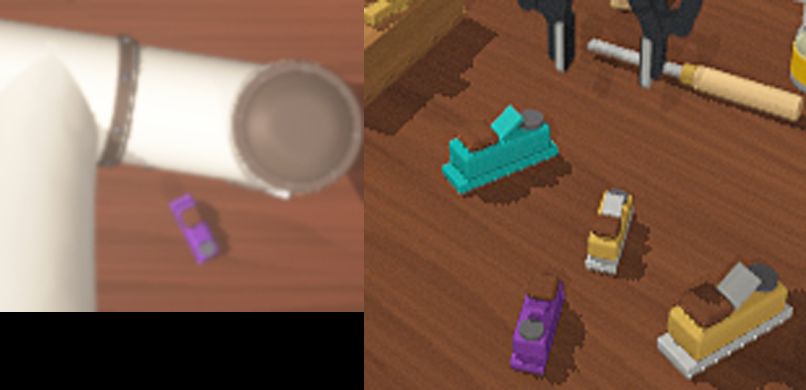

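Emit:
servo_tool --turn '[[0,0,0.02],[0,0,0.02],[0,0,0.01],[0,0,0],[0,0,0]]' --dp '[[0.003,-0.008,-0.03],[0,-0.002,-0.035],[0,0,-0.03],[0,0,-0.015],[0,0,0]]' --fingers '[0.05,0.05,0.05,0.05,0.05]'

```text
clock: 3.85
position: [464.5, -236.6, 35.6]
ee_rot: [-0.207, 0.978, -0.009, 0.016]
contact_force: [-1.1, -0.7, -0.0]
gripper_width: 49.8
```

Emit:
servo_tool --turn '[[0.005,0.018,0],[0.005,0.017,0],[0,0,0],[0,0,0],[0,0,0]]' --dp '[[-0.006,-0.003,-0.005],[-0.003,0,-0.012],[0,0,-0.008],[0,0,0],[0,0,0]]' --fingers '[0.05,0.05,0.05,0.05,0.05]'

```text
clock: 4.47
position: [457.9, -239.4, 12.5]
ee_rot: [-0.208, 0.978, -0.002, 0.002]
contact_force: [0.4, 0.3, 1.0]
gripper_width: 50.1
```

Emit:
servo_tool --turn '[[0,0.003,-0.01],[0,0,0],[0,0,0],[0,0,0],[0,0,0]]' --dp '[[-0.003,-0.001,-0.005],[0,0,-0.003],[0,0,0],[0,0,0],[0,0,0]]' --fingers '[0.05,0.05,0.03,0.015,0.015]'

```text
clock: 5.1
position: [454.8, -240.6, 4.5]
ee_rot: [-0.203, 0.979, -0.001, 0.001]
contact_force: [0.9, -0.1, -1.6]
gripper_width: 20.9
```

Emit:
servo_tool --turn '[[0,0,0],[0,0,0],[0,0,0],[0,0,0],[0,0,0]]' --dp '[[0,0,0],[0,0,0],[0,0,0],[0,0,0.01],[0,0,0.01]]' --fingers '[0.015,0.015,0.015,0.015,0.015]'

```text
clock: 5.72
position: [453.6, -240.3, 24.5]
ee_rot: [-0.203, 0.979, -0.001, -0.001]
contact_force: [0.0, -0.0, -1.6]
gripper_width: 20.6
```

Emit:
servo_tool --turn '[[0,0,0],[0,0,0.15],[0,0,0.15],[0,0,0.15],[0,0,0.15]]' --dp '[[0,0,0.04],[0,0.02,0.04],[0,0.045,0.03],[0,0.045,0.02],[0,0.045,0.01]]' --fingers '[0.015,0.015,0.015,0.015,0.015]'

```text
clock: 6.35
position: [452.2, -83.0, 171.4]
ee_rot: [-0.489, 0.873, -0.002, 0.001]
contact_force: [1.4, 0.4, -1.4]
gripper_width: 20.7
```

Emit:
servo_tool --turn '[[0,0,0.15],[0,0,0.15],[0,0,0.15],[0,0,0.15],[0,0,0.1]]' --dp '[[0,0.045,0],[0,0.045,0],[0,0.045,0],[0,0.03,0],[0,0.015,0]]' --fingers '[0.015,0.015,0.015,0.015,0.015]'

```text
clock: 6.98
position: [450.3, 104.7, 176.4]
ee_rot: [0.767, -0.642, 0.001, -0.006]
contact_force: [0.4, -0.3, -2.1]
gripper_width: 21.1
```

Emit:
servo_tool --turn '[[0,0,0.04],[0,0,0.03],[0,0,0],[0,0,0],[0,0,0]]' --dp '[[0.005,0.01,-0.02],[0.004,0.008,-0.03],[0,0,-0.01],[0,0,0],[0,0,0]]' --fingers '[0.015,0.015,0.015,0.015,0.015]'

```text
clock: 7.6
position: [459.2, 124.4, 119.1]
ee_rot: [0.79, -0.613, 0.002, -0.009]
contact_force: [-0.1, -0.6, -1.6]
gripper_width: 20.3
```

```bash
python3 - <<'E'
from h import *
s=cam('side'); st=read_state(); print(st['position'],st['ee_rot'],st['contact_force'])
save(s,'p2.png',(150,90,200,170),3)
ca=C(504.66,123.17,1.8151); print(ca((12,44,6)))
for r in regions_of('plane_mid','side')[:5]: print(r['score'],np.round(r['box']))
E
```

```text
[459.28335569 124.44318596 119.14213843] [ 0.79014931 -0.61284935  0.00170694 -0.00876486] [ 0.29212552  0.05941072 -1.81336521]
[459.06396772 124.17091959   6.        ]
0.6 [316. 302.  22.  37.]
0.58 [290. 240.  42.  37.]
0.57 [372. 300.  54.  41.]
0.48 [214. 171.  32.  13.]
```

View pics/p2.png

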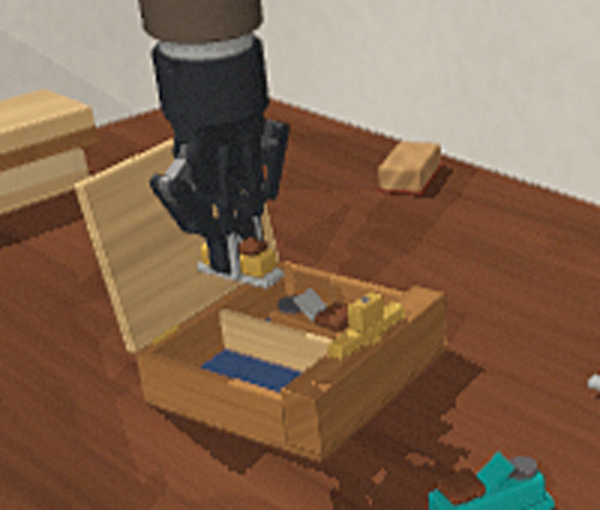

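Emit:
servo_tool --turn '[[-0.012,0.013,0],[0,0,0],[0,0,0],[0,0,0],[0,0,0]]' --dp '[[0,0,-0.02],[0,0,-0.02],[0,0,-0.02],[0,0,-0.01],[0,0,0]]' --fingers '[0.015,0.015,0.015,0.015,0.015]'

```text
clock: 8.32
position: [459.6, 124.2, 45.2]
ee_rot: [0.79, -0.613, 0.0, 0.001]
contact_force: [0.6, -0.7, -1.6]
gripper_width: 20.7
```

Emit:
servo_tool --turn '[[0,0,0],[0,0,0],[0,0,0],[0,0,0],[0,0,0]]' --dp '[[0,0,-0.012],[0,0,-0.012],[0,0,-0.005],[0,0,0],[0,0,0]]' --fingers '[0.015,0.015,0.015,0.015,0.015]'

```text
clock: 8.95
position: [460.7, 124.9, 15.2]
ee_rot: [0.79, -0.613, 0.001, -0.001]
contact_force: [0.3, 0.9, -2.6]
gripper_width: 20.8
```

Emit:
servo_tool --turn '[[0,0,0],[0,0,0],[0,0,0],[0,0,0],[0,0,0]]' --dp '[[0,0,-0.002],[0,0,-0.002],[0,0,-0.001],[0,0,0],[0,0,0]]' --fingers '[0.015,0.015,0.015,0.015,0.015]'

```text
clock: 9.57
position: [461.2, 125.2, 10.7]
ee_rot: [0.79, -0.613, 0.001, -0.002]
contact_force: [-0.6, -0.1, -2.3]
gripper_width: 20.9
```

Emit:
servo_tool --turn '[[0,0,0],[0,0,0],[0,0,0],[0,0,0],[0,0,0]]' --dp '[[0,0,-0.001],[0,0,-0.001],[0,0,0],[0,0,0],[0,0,0]]' --fingers '[0.015,0.015,0.015,0.015,0.015]'

```text
clock: 10.2
position: [461.4, 125.3, 10.5]
ee_rot: [0.79, -0.613, 0.001, -0.002]
contact_force: [0.8, 0.8, -2.4]
gripper_width: 20.9
```

Emit:
servo_tool --turn '[[0,0,0],[0,0,0],[0,0,0],[0,0,0],[0,0,0]]' --dp '[[0,0,-0.003],[0,0,0],[0,0,0],[0,0,0],[0,0,0]]' --fingers '[0.015,0.015,0.015,0.015,0.015]'

```text
clock: 10.82
position: [461.7, 125.5, 10.5]
ee_rot: [0.791, -0.612, 0.002, -0.001]
contact_force: [0.2, 0.2, 2.0]
gripper_width: 20.6
```

Emit:
servo_tool --turn '[[0,0,0],[0,0,0],[0,0,0],[0,0,0],[0,0,0]]' --dp '[[0,0,0],[0,0,0],[0,0,0],[0,0,0.005],[0,0,0.02]]' --fingers '[0.036,0.036,0.036,0.036,0.036]'

```text
clock: 11.45
position: [461.4, 125.2, 35.2]
ee_rot: [0.791, -0.612, 0.001, -0.0]
contact_force: [0.1, 1.0, -0.1]
gripper_width: 35.6
```

Emit:
servo_tool --turn '[[0,0,0],[0,0,0],[0,0,0],[0,0,0],[0,0,0]]' --dp '[[0,0,0.04],[0,0,0.055],[0,0,0.055],[0,0,0.05],[0,0,0.02]]' --fingers '[0.036,0.036,0.036,0.036,0.036]'

```text
clock: 12.08
position: [459.7, 123.9, 264.4]
ee_rot: [0.791, -0.612, 0.002, -0.001]
contact_force: [1.2, 0.0, -0.9]
gripper_width: 36.0
```

```bash
python3 - <<'E'
from h import *
from scipy.optimize import least_squares
s=cam('side'); d=cam('top'); st=read_state(); print(st['position'],st['ee_rot'],st['contact_force'],st['joints'])
A=d['img'][160:280,170:300,::-1];B=s['img'][90:240,160:310,::-1]
A=cv2.resize(A,None,fx=2.6,fy=2.6,interpolation=2);B=cv2.resize(B,None,fx=2.6,fy=2.6,interpolation=2)
h=max(len(A),len(B)); cv2.imwrite('pics/p3.png',np.hstack([cv2.copyMakeBorder(q,0,h-len(q),0,0,0) for q in (A,B)]))
E
```

```text
[459.98726921 124.07374423 263.82842345] [ 0.79091992 -0.61191575  0.00196956 -0.00095905] [ 0.58263432  0.9560491  -0.16085748] [ 0.60761645  0.10238326 -0.29059701  0.00344914 -1.17480666 -0.35511044]
```

View pics/p3.png

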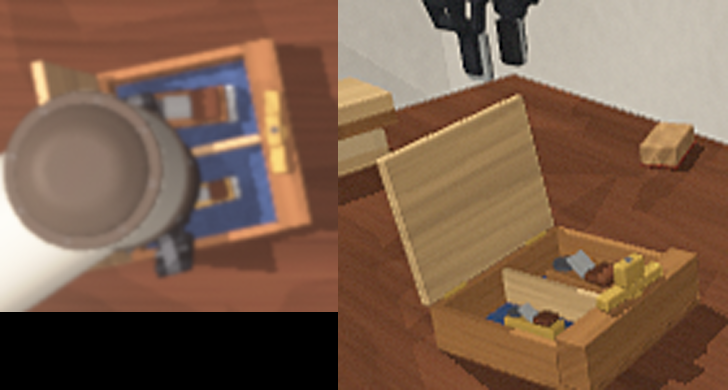

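Emit:
servo_tool --turn '[[0,0,0],[0,0,0],[0,0,0],[0,0,0],[0,0,0]]' --dp '[[0,0.05,0],[0.003,0.05,0],[0.003,0.04,0],[0,0.015,-0.03],[0,0,-0.04]]' --fingers '[0,0,0,0,0]'

```text
clock: 12.8
position: [464.4, 283.1, 190.3]
ee_rot: [0.79, -0.613, 0.001, -0.001]
contact_force: [1.0, 0.2, 0.1]
gripper_width: -0.1
```

Emit:
servo_tool --turn '[[0,0,0],[0,0,0],[0,0,0],[0,0,0],[0,0,0]]' --dp '[[0,0,-0.02],[0,0,-0.01],[0,0,0],[0,0,0],[0,0,0]]' --fingers '[0,0,0,0,0]'

```text
clock: 13.42
position: [461.8, 281.1, 154.5]
ee_rot: [0.79, -0.613, 0.0, 0.004]
contact_force: [-0.2, -0.1, 0.1]
gripper_width: 0.1
```

Emit:
servo_tool --turn '[[0,0,0],[0,0,0],[0,0,0],[0,0,0],[0,0,0]]' --dp '[[0.005,-0.019,0],[0.005,-0.019,0],[0.005,-0.019,0],[0.005,-0.019,0],[0.004,-0.015,0]]' --fingers '[0,0,0,0,0]'

```text
clock: 14.05
position: [487.6, 185.8, 156.5]
ee_rot: [0.79, -0.613, 0.0, 0.001]
contact_force: [-1.0, 2.5, -1.5]
gripper_width: -0.4
```

Emit:
servo_tool --turn '[[0,0,0],[0,0,0],[0,0,0],[0,0,0],[0,0,0]]' --dp '[[0.004,-0.016,-0.005],[0.004,-0.014,-0.01],[0.003,-0.011,-0.012],[0.002,-0.008,-0.013],[0,0,0]]' --fingers '[0,0,0,0,0]'

```text
clock: 14.68
position: [501.5, 130.9, 113.1]
ee_rot: [0.79, -0.614, 0.0, 0.002]
contact_force: [0.1, 0.2, 0.9]
gripper_width: 0.1
```

Emit:
servo_tool --turn '[[0,0,0],[0,0,0],[0,0,0],[0,0,0],[0,0,0]]' --dp '[[0.002,-0.007,-0.014],[0.001,-0.006,-0.014],[0.001,-0.004,-0.014],[0,-0.002,-0.01],[0,0,-0.004]]' --fingers '[0,0,0,0,0]'

```text
clock: 15.3
position: [506.5, 111.3, 55.6]
ee_rot: [0.791, -0.612, 0.001, 0.002]
contact_force: [-13.8, 0.6, 39.7]
gripper_width: 0.3
```

Emit:
servo_tool --turn '[[0,0,0],[0,0,0],[0,0,0],[0,0,0],[0,0,0]]' --dp '[[0,0,0],[0,0,0.02],[0,0,0.04],[0,-0.02,0.04],[0,-0.02,0.02]]' --fingers '[0,0.03,0.04,0.04,0.04]'

```text
clock: 15.92
position: [503.5, 70.6, 175.7]
ee_rot: [0.792, -0.611, -0.001, 0.006]
contact_force: [0.1, -0.1, -0.6]
gripper_width: 40.1
```

```bash
python3 - <<'E'
from h import *
s=cam('side'); d=cam('top'); st=read_state(); print(st['position'],st['ee_rot'],st['joints'])
ca=C(504.66,123.17,1.8151); p=ca((-72,0,79)); print(p)
print('proj pivot',proj(s,p),proj(d,p))
A=d['img'][160:280,170:300,::-1];B=s['img'][110:240,160:310,::-1]
A=cv2.resize(A,None,fx=2.6,fy=2.6,interpolation=2);B=cv2.resize(B,None,fx=2.8,fy=2.8,interpolation=2)
h=max(len(A),len(B)); cv2.imwrite('pics/p4.png',np.hstack([cv2.copyMakeBorder(q,0,h-len(q),0,0,0) for q in (A,B)]))
for r in regions_of('button','side')[:2]: print(r['score'],np.round(r['box']))
for r in regions_of('lid','side')[:2]: print(r['score'],np.round(r['box']))
E
```

```text
[503.92299405  69.9898636  176.03304347] [ 7.90818068e-01 -6.12026191e-01 -3.85304964e-04  5.52954308e-03] [ 0.46005979  0.24236801 -0.35122618  0.00495782 -0.98749252 -0.20927951]
[522.07541281  53.30796885  79.        ]
proj pivot [272.43611367 193.90866612] [275.1192644  209.80758584]
0.81 [262. 187.  23.  23.]
0.66 [195. 175.  88.  49.]
```

View pics/p4.png

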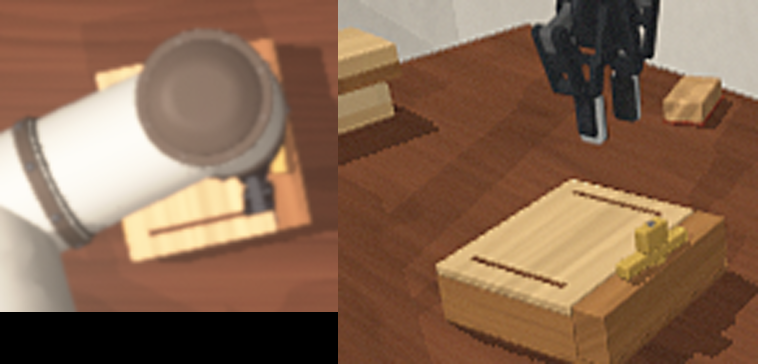

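Emit:
servo_tool --turn '[[0,0,0.18],[0,0,0.18],[0,0,0.18],[0,0,0.18],[0,0,0.18]]' --dp '[[0.009,-0.009,0],[0.009,-0.008,0],[0,0,0],[0,0,0],[0,0,0]]' --fingers '[0.04,0.04,0.04,0.04,0.04]'

```text
clock: 16.75
position: [517.0, 55.1, 163.9]
ee_rot: [0.981, -0.191, -0.004, 0.014]
contact_force: [-0.1, 1.0, 0.7]
gripper_width: 40.0
```

Emit:
servo_tool --turn '[[0,0,0.18],[0,0,0.18],[0,0,0.12],[0,0,0.03],[0,0,0]]' --dp '[[0,0,0],[0,0,0],[0,0,-0.02],[0,0,-0.02],[0,0,0]]' --fingers '[0.04,0.04,0.04,0.04,0.04]'

```text
clock: 17.38
position: [512.6, 57.4, 113.9]
ee_rot: [0.997, 0.073, -0.008, 0.017]
contact_force: [-0.2, -0.1, -0.1]
gripper_width: 40.0
```

Emit:
servo_tool --turn '[[0.018,-0.007,-0.01],[0.017,-0.006,-0.01],[0,0,0],[0,0,0],[0,0,0]]' --dp '[[0.006,-0.003,0],[0.003,-0.001,-0.005],[0,0,-0.005],[0,0,0],[0,0,0]]' --fingers '[0.04,0.04,0.04,0.04,0.04]'

```text
clock: 18.0
position: [523.2, 53.6, 104.0]
ee_rot: [0.998, 0.062, 0.001, -0.001]
contact_force: [0.9, 0.0, -0.8]
gripper_width: 40.2
```

Emit:
servo_tool --turn '[[0,0,0],[0,0,0],[0,0,0],[0,0,0],[0,0,0]]' --dp '[[-0.001,0,-0.013],[0,0,-0.013],[0,0,-0.01],[0,0,-0.003],[0,0,0]]' --fingers '[0.04,0.04,0.04,0.04,0.04]'

```text
clock: 18.62
position: [521.4, 53.6, 61.7]
ee_rot: [0.998, 0.062, 0.0, -0.001]
contact_force: [-0.1, -0.3, 1.0]
gripper_width: 40.0
```

Emit:
servo_tool --turn '[[0,0,0],[0,0,0],[0,0,0],[0,0,0],[0,0,0]]' --dp '[[0,0,0],[0,0,0],[0,0,0],[0,0,0],[0,0,0]]' --fingers '[0.03,0.02,0.01,0.01,0.01]'

```text
clock: 19.25
position: [522.0, 54.2, 62.5]
ee_rot: [0.998, 0.062, 0.001, -0.002]
contact_force: [-0.1, 0.1, -0.6]
gripper_width: 13.1
```

Emit:
servo_tool --turn '[[0,0,-0.12],[0,0,-0.12],[0,0,-0.12],[0,0,-0.12],[0,0,-0.12]]' --dp '[[0,0,0],[0,0,0],[0,0,0],[0,0,0],[0,0,0]]' --fingers '[0.01,0.01,0.01,0.01,0.01]'

```text
clock: 19.88
position: [521.9, 54.0, 62.5]
ee_rot: [0.97, -0.244, 0.002, -0.001]
contact_force: [-0.8, 1.6, 0.0]
gripper_width: 12.8
```

Emit:
servo_tool --turn '[[0,0,-0.14],[0,0,-0.14],[0,0,-0.14],[0,0,-0.14],[0,0,-0.14]]' --dp '[[0,0,0],[0,0,0],[0,0,0],[0,0,0],[0,0,0]]' --fingers '[0.01,0.01,0.01,0.01,0.01]'

```text
clock: 20.5
position: [521.8, 53.9, 62.5]
ee_rot: [0.821, -0.571, 0.002, 0.0]
contact_force: [0.9, 0.4, -1.3]
gripper_width: 13.0
```

Emit:
servo_tool --turn '[[0,0,-0.07],[0,0,-0.02],[0,0,0],[0,0,0],[0,0,0]]' --dp '[[0,0,0],[0,0,0],[0,0,0],[0,0,0],[0,0,0]]' --fingers '[0.01,0.01,0.01,0.01,0.01]'

```text
clock: 21.12
position: [521.7, 53.9, 62.5]
ee_rot: [0.794, -0.608, 0.001, 0.0]
contact_force: [0.1, 0.7, 0.2]
gripper_width: 12.9
```

Emit:
servo_tool --turn '[[0,0,0],[0,0,0],[0,0,0],[0,0,0],[0,0,0]]' --dp '[[0,0,0],[0,0,0],[0,0,0],[0,0,0.01],[0,0,0.03]]' --fingers '[0.04,0.04,0.04,0.04,0.04]'

```text
clock: 21.75
position: [520.6, 53.0, 102.2]
ee_rot: [0.794, -0.608, 0.0, 0.002]
contact_force: [0.4, 0.3, -0.0]
gripper_width: 39.6
```

Emit:
servo_tool --turn '[[0,0,0],[0,0,0],[0,0,0],[0,0,0],[0,0,0]]' --dp '[[0,0,0.05],[0,-0.05,0.05],[0,-0.06,0.03],[0,-0.06,0],[0,-0.04,0]]' --fingers '[0.04,0.04,0.04,0.04,0.04]'

```text
clock: 22.38
position: [522.3, -149.7, 235.8]
ee_rot: [0.797, -0.604, 0.006, -0.001]
contact_force: [-0.5, 0.3, -1.1]
gripper_width: 40.0
```

Emit:
servo_tool --turn '[[0,0,0],[0,0,0],[0,0,0],[0,0,0],[0,0,0]]' --dp '[[0,-0.05,0],[0,0,0],[0,0,0],[0,0,0],[0,0,0]]' --fingers '[0.04,0.04,0.04,0.04,0.04]'

```text
clock: 23.0
position: [521.7, -202.4, 238.9]
ee_rot: [0.796, -0.605, 0.008, -0.002]
contact_force: [0.6, -0.5, -0.2]
gripper_width: 39.8
```

```bash
python3 - <<'E'
from h import *
s=cam('side'); d=cam('top'); st=read_state(); print(st['position'],st['contact_force'],st['joint_vel'].round(3))
A=d['img'][160:280,170:300,::-1];B=s['img'][110:240,160:310,::-1]
A=cv2.resize(A,None,fx=2.6,fy=2.6,interpolation=2);B=cv2.resize(B,None,fx=2.8,fy=2.8,interpolation=2)
h=max(len(A),len(B)); cv2.imwrite('pics/p5.png',np.hstack([cv2.copyMakeBorder(q,0,h-len(q),0,0,0) for q in (A,B)]))
for r in regions_of('button','top')[:1]:
    P=np.array([ray(d,x,y,68)[:2] for y,x in np.argwhere(r['region'])],np.float32); print('button',r['score'],cv2.minAreaRect(P),'case x at deg',np.degrees(1.8151))
E
```

```text
[ 521.78179564 -202.56529571  238.83518785] [-0.63027175  0.553837    0.3536554 ] [-0.004  0.002 -0.001  0.002  0.001 -0.003]
button 0.63 ((522.403076171875, 54.753570556640625), (15.4595308303833, 76.28117370605469), 15.419034004211426) case x at deg 103.99756939419572
```

View pics/p5.png

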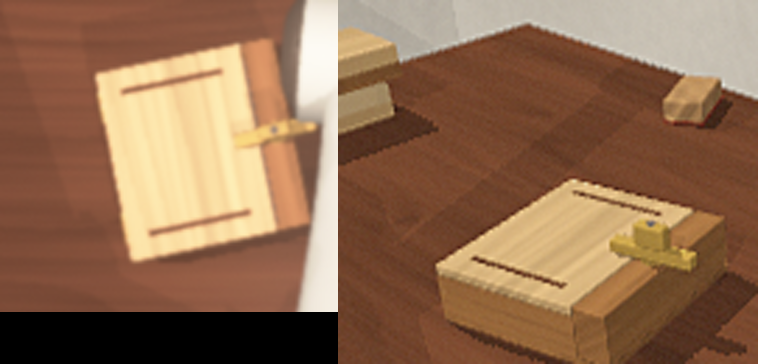

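The lid is flush, and the turnbutton lies across its edge at 105.4° against 104.0° for the case's x axis. The arm is clear and at rest.

```bash
python3 -c "
from bench import *
print(job_done())"
```

```text
the job is handed in; nothing more can be done
None
```

The small brass plane is in the +y bay, the lid is shut and the turnbutton is square across its edge. I handed the job in at about 23 s of the 64 s. `job_done` reports no verdict, so the results below are from my own checks.

- **Plane:** I chose the smaller brass one of the four on the bench. I lowered it until the wrist force changed from −2.4 N to +2 N, showing it was on the bay floor, and only then let go. The picture afterwards showed it lying flat.
- **Lid:** I pushed it over from behind and pressed it down with about 40 N on the fingertips. The pictures show it flush with the ledge. I judged this by eye and did not measure the angle.
- **Turnbutton:** I pinched the thumb piece and turned it about 82°. In the last picture the bar is about 1.4° (0.025 rad) off square, well inside the 0.25 rad limit.
- **Arm:** at hand-in it was clear and at rest, with contact force within sensor noise.
- **Things to leave alone:** I made no contact with the jar, chisel, offcut or larger plane. I did not re-measure their positions at the end.

No check failed or disagreed. The networks scored the other, larger brass plane on the bench highest at first, so I identified the small one by its size and colour.

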